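# Set the lift-and-turn selector of a bench valve

### The job

Set the bench valve's lift-and-turn selector to the outlet marked by the tall magnet: pull the knob up out of its notch, turn it, and let the pointer drop fully home into the notch nearest the tall magnet. The magnet only marks the notch roughly, so feel for it; do not force the knob up against its stop, sideways against the notches or down onto the crown. Leave the petri dish, the vial and the rubber stopper round the valve alone.

Things in the scene. Friction and masses are not known exactly. Their poses are not given: they have to be found in the camera images.
- valve: Round grey valve body, 184 mm across, 45 mm high, fixed to the desk, with short outlet nozzles on its side (they reach 110 mm from the axis, 24 mm up). Origin at the centre of its underside, on the knob's axis (the origin's z axis, vertical); the front, where the selector starts, faces its own -x.
- crown: Steel notched ring fixed on the valve's deck, radii 26 to 38 mm about the knob's axis, 10 mm high. Five notches 11 mm wide, cut down to the deck: one at the front (-x), two to either side of it, unevenly spaced 37 to 44 degrees apart; the exact angles are not given. Origin and axes are the valve's.
- selector_knob: The selector: a round fluted black knob over a steel pointer arm, 8 mm wide, 11 mm high, that points along this body's own -x to 44 mm from the axis. Origin on the axis, at the valve's deck (45 mm above the desk) while home. It starts in the front notch and can turn 100 degrees either way. Home, the arm stands 8 mm deep in its notch with 1.5 mm (2.7 degrees) play to either side.
- knob_grip (a point): Middle of the knob's gripping part (38 mm across, from 15 to 52 mm above the valve's deck), on its vertical axis, 36 mm above the deck while home; -x along the pointer.
- pointer_line (a point): Imaginary point on the pointer arm's centre line, 72 mm from the knob's axis (28 mm beyond the arm's end), the radius at which the magnets stand.
- selector_lift (a joint): How far the knob is pulled up, m: 0 home, 0.016 upper stop. Above 0.008 the arm clears the crown and turns freely (0.03 N m). Spring and weight draw it down with about 6 N home, 8 N lifted, damped. Let go between notches, it rests on the crown at 0.008; over a notch it falls home by itself.
- tall_magnet_top (a point): Top of the tall waisted steel magnet, 16 mm across, 22 mm high, fixed on the valve's deck about 72 mm from the knob's axis; marks the wanted notch. Three flat steel discs, 16 mm across, 5 mm high, mark three other notches. All were put down by hand, 2 to 12 degrees to one side or other of their notches, none by the front notch.
- petri_1_centre (a point): Loose round petri dish, 73 mm across, 15 mm high; centre, half-way up. To be left alone.
- vial_3_centre (a point): Loose upright glass vial with a black cap, 22 mm across, 58 mm high; centre, half-way up. To be left alone.
- stopper_3_centre (a point): Loose brown rubber stopper, 25 mm across, 22 mm high; centre, half-way up. To be left alone.

How it is judged:
By the outcome, as a careful person would: the job done as asked, in the order asked, and still so for the second after the job is handed in, with the robot touching nothing.
It also fails if it takes over 42 s, if anything falls off the work surface, if the arm or the gripper's body presses on something with over 40 N, if the wrist force passes 120 N, or if a joint passes its speed limit or range.

### The arm

A 6-joint arm with a two-finger parallel gripper is mounted at the origin on a cart in front of the work surface, level with it; the furniture and walls round the work are solid. World frame = base frame: x ahead of the robot, y to its left, z up, the work surface at z = 0. Lengths are in m, angles in rad, forces in N, time in s.
With the tool pointing down it reaches from about 0.35 to 0.85 m from the base axis. Payload 8.1 kg.
Tool frame: the origin (TCP) lies between the finger pads; the fingertips stand 14 mm ahead of it and the grasp point (between the pads) lies 5 mm behind it; z points along the fingers, y is the line along which they close (so a half turn about z gives the same grasp; the last joint's range is limited). The gripper opens to 93 mm and grips with 3 to 60 N. Pads are 15 mm wide; open, the fingers measure 128 mm over their backs; the gripper's body (75 mm by 188 mm) begins 65 mm behind the grasp point.
Start: joints at [-1.203, 0.13, 1.488, -0, 1.523, -0.085], TCP at [0.263, -0.54, 0.233] pointing down, gripper open.
Joint ranges: [-2.96, 2.96], [-0.89, 2.26], [0.02, 2.5], [-1.34, 4.48], [0, 2.73], [-2.66, 2.66]. Speed limits (rad/s): [2.39, 2.39, 2.79, 3.14, 3.14, 3.14].

### API

Orientations are given as a rotation vector (axis times angle).
In Python, from plant import robot gives the robot as it stands.
- The arm moves only by the tool arm_command, never from a script. Its argument "targets" is a list of rows, each an object of numbers: "x", "y", "z": the shift along the world's x, y, z in units of 500 mm (1.0 is 500 mm); "rx", "ry", "rz": the turn, a rotation vector about the world's x, y, z in units of 2 rad (1.0 is 2 rad); "claw": the closure in counts, from 0 (fully open) to 255 (shut). In form: [{"x": .., "y": .., "z": .., "rx": .., "ry": .., "rz": .., "claw": ..}, ...]. A call has 1 to 10 rows; each row is the pose to reach, as a shift and turn from the pose commanded when the call began; what a row does not reach only later rows make up. A row lasts 1/12 s, in which the tool goes at most 41.7 mm and 7.16 degrees, less where a joint would pass 70% of its speed; a pose out of reach is approached as far as the arm can. A call with a number of a shift or a turn outside -1 to 1 is refused whole. A call with a gripper value outside its range is refused whole. The fingers move at their own pace and stop on an object; "squeeze" is the grip in N (left out, the last holds). Time passes only in rows, so rows that repeat a pose let the fingers close. It gives the time, the measured TCP pose, the force, the opening and the grip force at its end, in the units of the state.
- robot.read_state(): the state, without advancing time (a new reading comes with each control period).
- robot.read_camera(name): name is "side" or "top"; returns (picture, depth): 384x512x3 uint8, red, green, blue; 384x512 float32, m along the optical axis (not along the pixel's ray), 0 where there is no reading.
- robot.get_calibration(name): a dict with "intrinsics" (3x3 intrinsics, pixels), "origin" and "orientation" of the camera in the world. Camera axes: x right, y up, looking along -z (the intrinsics and any distortion apply to the point x, -y, -z); pixel columns grow to the right and rows downward; lengths in m; the calibration is good to about 2 mm. A picture is of the moment at which its call begins. get_calibration takes no time and is no camera call.
- robot.close_job(): hands the job in; it is judged then, once.
The state is a dict: "t": time; "q": joint angles; "dq": joint speeds; "joint_torque": joint torques, N m; "tool_pos": TCP position; "orientation": TCP orientation; "force": force on the tool from outside, world axes, zero at the start; "wrist_torque": the same for the moment, N m; "opening": finger opening in m; "gripper_force": force on a finger pad.
Only numpy, scipy, OpenCV 4.12 (cv2) and the standard library are available. Lean on these libraries where they do the work, as an engineer would, in place of code of your own. Each camera call takes 0.05 s, during which the arm holds its last target. There are 200 camera calls.

## Working session

There is one attempt and no reset: what is moved stays moved. The work goes in short steps, Python scripts to look and compute and a tool call to move; the robot and the scene stay as the last step left them, time stands still between calls to the robot, and variables do not carry over. Pictures are saved under pics/ and viewed, at most 10 in all, crops included, and the job is handed in when it is done.

Besides the shell and the picture viewer there is one more tool, called after "Request:" in YAML: its name, and indented under it one key for each argument. arm_command: Moves the arm, as the interface text tells. Shifts and turns lie within -1 to 1; 1 stands for 500 mm of shift or 2 rad of turn. Its arguments: {"type":"object","properties":{"targets":{"type":"array","items":{"type":"object","properties":{"x":{"type":"number","minimum":-1,"maximum":1},"y":{"type":"number","minimum":-1,"maximum":1},"z":{"type":"number","minimum":-1,"maximum":1},"rx":{"type":"number","minimum":-1,"maximum":1},"ry":{"type":"number","minimum":-1,"maximum":1},"rz":{"type":"number","minimum":-1,"maximum":1},"claw":{"type":"number"}}}},"squeeze":{"type":"number"}},"required":["targets"]}

```bash
mkdir -p pics; cat > h.py <<'E'
import numpy as np,cv2
from plant import robot
def ray(c,u,v):
    K=np.array(c["intrinsics"]);R=np.array(c["orientation"])
    if R.shape!=(3,3): R=cv2.Rodrigues(R.astype(float))[0]
    d=np.linalg.inv(K)@[u,v,1.]
    return np.array(c["origin"],float),R@(d*[1,-1,-1])
def onplane(c,u,v,z):
    o,d=ray(c,u,v);return o+d*(z-o[2])/d[2]
def cloud(c,dep):
    K=np.array(c["intrinsics"]);R=np.array(c["orientation"])
    if R.shape!=(3,3): R=cv2.Rodrigues(R.astype(float))[0]
    v,u=np.mgrid[:dep.shape[0],:dep.shape[1]]
    d=np.stack([u,v,np.ones_like(u)],-1)@np.linalg.inv(K).T
    return np.array(c["origin"])+(d*[1,-1,-1]*dep[...,None])@R.T
E
python3 - <<'E'
from h import *
for n in("top","side"):
    p,d=robot.read_camera(n);c=robot.get_calibration(n);print(n,c)
    cv2.imwrite(f"pics/{n}0.png",p[...,::-1]);np.savez(f"{n}0.npz",p=p,d=d)
s=robot.read_state();print(s)
E
```

```text
top {'intrinsics': array([[351.69372657,   0.        , 254.06698472],
       [  0.        , 351.69372657, 190.23709624],
       [  0.        ,   0.        ,   1.        ]]), 'origin': array([0.44366479, 0.16932293, 0.91382997]), 'orientation': array([ 0.11809163, -0.15131684, -1.59345682])}
side {'intrinsics': array([[497.20428844,   0.        , 256.16654074],
       [  0.        , 497.20428844, 196.72002074],
       [  0.        ,   0.        ,   1.        ]]), 'origin': array([ 0.34171149, -0.47714696,  0.65383756]), 'orientation': array([ 0.87100556, -0.14518277, -0.27821015])}
{'t': 0.1, 'q': array([-1.20342226e+00,  1.31098342e-01,  1.48915939e+00, -2.59209904e-06,
        1.52302016e+00, -8.53887137e-02]), 'dq': array([-1.36858601e-04, -1.76893879e-03, -1.48952415e-03,  1.52435389e-04,
       -6.56303567e-06, -2.99645290e-05]), 'joint_torque': array([ 5.93928235e-04, -5.61342788e+01, -4.93093300e+01,  7.69709470e-02,
        2.91793764e-02, -6.67801464e-05]), 'tool_pos': array([ 0.26231796, -0.53906946,  0.23169079]), 'orientation': array([-3.05980921e+00, -7.04764786e-01,  3.75821046e-04]), 'force': array([-0.55357124, -1.00885464, -0.49180208]), 'wrist_torque': array([-0.02084861,  0.02840644, -0.00398292]), 'gripper_force': 0.0, 'opening': 0.09293475404481395}
```

View pics/top0.png

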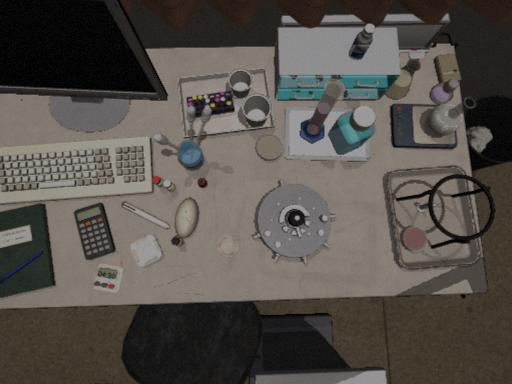

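View pics/side0.png

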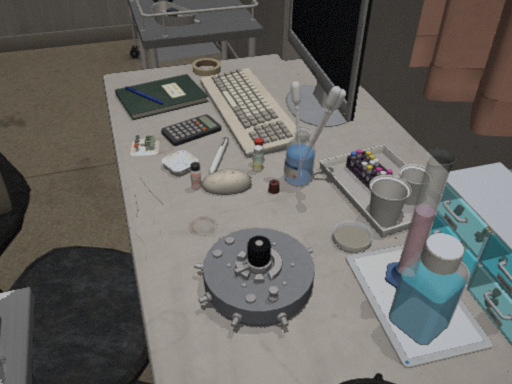

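The top view shows the valve at about (294,220) with the knob at its centre; the side view shows the valve at (259,275), the knob at (259,250) and a tall magnet near (273,293). I'll zoom in on both.

```bash
python3 - <<'E'
from h import *
a=np.load("top0.npz");b=np.load("side0.npz")
t=cv2.resize(a["p"][172:268,246:342],(560,560),interpolation=cv2.INTER_CUBIC)
s=cv2.resize(b["p"][225:325,195:325],(728,560),interpolation=cv2.INTER_CUBIC)
s=s[:, :]
f=lambda i:np.clip(i[...,::-1].astype(float)*1.4,0,255)
cv2.imwrite("pics/tz.png",f(t));cv2.imwrite("pics/sz.png",f(s))
for n,z in(("top",a),("side",b)):
    P=cloud(robot.get_calibration(n),z["d"])
    m=(abs(P[...,2]-.045)<.003)&(z["d"]>0)
    u,v=(294,220) if n=="top" else (259,275)
    g=np.zeros_like(m);g[v-60:v+60,u-70:u+70]=1
    q=P[m&g];(x,y),r=cv2.minEnclosingCircle(q[:,:2].astype(np.float32));print(n,len(q),x,y,r,q.mean(0))
    k=g&(P[...,2]>.082)&(P[...,2]<.11)&(z["d"]>0);k=P[k];print("high",len(k),k.mean(0),k.max(0),k.min(0))
E
```

```text
top 3274 0.516857922077179 0.051354628056287766 0.09165845066308975 [0.51536924 0.05278799 0.04448838]
high 206 [0.51595251 0.05244857 0.09545968] [0.53584399 0.07017178 0.09986989] [0.49812886 0.03495596 0.0823267 ]
side 5545 0.5205016732215881 0.05228826776146889 0.09285873174667358 [0.51671961 0.04107362 0.0457306 ]
high 457 [0.51782421 0.0473346  0.09475593] [0.53875332 0.07150243 0.10036165] [0.5005641  0.03279022 0.08205077][ WARN:0@0.264] global loadsave.cpp:1063 imwrite_ Unsupported depth image for selected encoder is fallbacked to CV_8U.
```

View pics/tz.png

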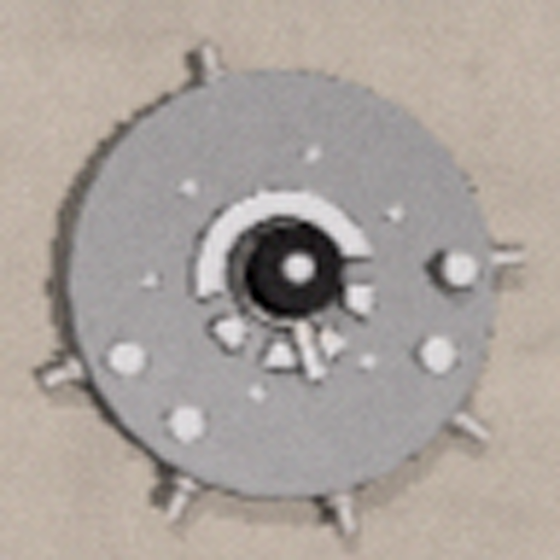

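View pics/sz.png

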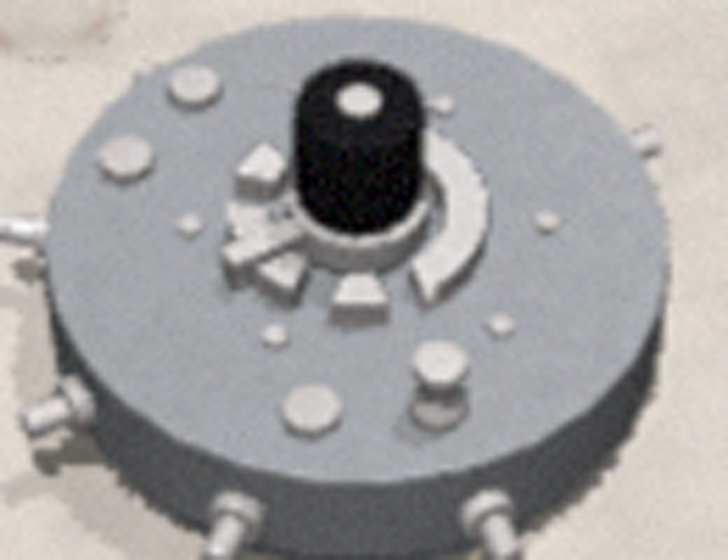

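The crops show the pointer in the front notch, its tip at crop (316,375). The tall magnet top is at top-crop (459,268) and side-crop (440,360). It marks the outermost notch on the right (-y) side, with that notch's gap at about top-crop (362,275). Next I'll work out the angles.

```bash
python3 - <<'E'
from h import *
ct,cs=robot.get_calibration("top"),robot.get_calibration("side")
T=lambda u,v,z:onplane(ct,246+(u+.5)/5.8333-.5,172+(v+.5)/5.8333-.5,z)
S=lambda u,v,z:onplane(cs,195+(u+.5)/5.6-.5,225+(v+.5)/5.6-.5,z)
kt=T(295,268,.097);ks=S(358,100,.097);print("knob top",kt,ks)
for F,n,A,L in((T,"top",kt,dict(tall=(459,268,.067),disc1=(437,353,.05),l1=(187,424,.05),l2=(127,357,.05),ptr=(316,375,.056),arcend=(370,255,.055),blk=(362,283,.055),blkB=(368,312,.055),noz=(515,258,.024),noz2=(478,432,.024),nozf=(345,520,.024),arcendL=(210,298,.055))),
 (S,"side",ks,dict(tall=(440,360,.067),disc1=(311,408,.05),l1=(125,157,.05),l2=(193,84,.05),ptr=(240,253,.053),arcend=(430,290,.055),blkR=(384,292,.055),blkL=(335,292,.055)))):
  for k,v in L.items():
    p=F(*v)-A;print(n,k,(p+A).round(4),"r",np.hypot(*p[:2]).round(4),"deg",np.degrees(np.arctan2(p[1],p[0])).round(1)%360)
s=robot.read_state();R=cv2.Rodrigues(s["orientation"])[0];print(R.round(3))
E
```

```text
knob top [0.51738636 0.05376093 0.097     ] [0.51938064 0.0540474  0.097     ]
top tall [ 0.5183 -0.0187  0.067 ] r 0.0724 deg 270.7
top disc1 [ 0.4843 -0.0109  0.05  ] r 0.0727 deg 242.9
top l1 [0.4578 0.0954 0.05  ] r 0.0727 deg 145.1
top l2 [0.4862 0.1195 0.05  ] r 0.0727 deg 115.4
top ptr [0.4763 0.0414 0.056 ] r 0.0429 deg 196.8
top arcend [0.5258 0.0159 0.055 ] r 0.0388 deg 282.5
top blk [0.5141 0.0199 0.055 ] r 0.034 deg 264.5
top blkB [0.5019 0.0181 0.055 ] r 0.0389 deg 246.6
top noz [ 0.5258 -0.053   0.024 ] r 0.1071 deg 274.5
top noz2 [ 0.4513 -0.032   0.024 ] r 0.1083 deg 232.4
top nozf [0.4158 0.0273 0.024 ] r 0.1049 deg 194.6
top arcendL [0.5096 0.0841 0.055 ] r 0.0313 deg 104.5
side tall [ 0.5202 -0.0183  0.067 ] r 0.0724 deg 270.6
side disc1 [ 0.4861 -0.0107  0.05  ] r 0.0728 deg 242.8
side l1 [0.4603 0.0959 0.05  ] r 0.0724 deg 144.7
side l2 [0.4878 0.1201 0.05  ] r 0.0732 deg 115.6
side ptr [0.4821 0.0466 0.053 ] r 0.038 deg 191.4
side arcend [0.5293 0.0159 0.055 ] r 0.0394 deg 284.6
side blkR [0.5166 0.019  0.055 ] r 0.0352 deg 265.5
side blkL [0.5034 0.023  0.055 ] r 0.035 deg 242.8
[[ 0.899  0.437 -0.001]
 [ 0.437 -0.899  0.002]
 [ 0.    -0.002 -1.   ]]
```

Both views agree: axis at about (0.518, 0.054), front notch near 194.6° and the target notch near 274.5° (gap edges about 266–283°, nozzle 274.5°). That means a turn of about +80°. I'm approaching wide of the tray, with the fingers partly open.

Request:
arm_command:
  targets:
    - {"x": 0.19, "y": 0.68, "z": 0.04, "claw": 90}
    - {"x": 0.19, "y": 0.68, "z": 0.04, "claw": 90}
    - {"x": 0.19, "y": 0.68, "z": 0.04, "claw": 90}
    - {"x": 0.19, "y": 0.68, "z": 0.04, "claw": 90}
    - {"x": 0.19, "y": 0.68, "z": 0.04, "claw": 90}
    - {"x": 0.19, "y": 0.68, "z": 0.04, "claw": 90}
    - {"x": 0.19, "y": 0.68, "z": 0.04, "claw": 90}
    - {"x": 0.19, "y": 0.68, "z": 0.04, "claw": 90}
    - {"x": 0.19, "y": 0.68, "z": 0.04, "claw": 90}
    - {"x": 0.19, "y": 0.68, "z": 0.04, "claw": 90}
  squeeze: 25

```text
schema error: expected keys x, y, z, rx, ry, rz, claw
```

Request:
arm_command:
  targets:
    - {"x": 0.19, "y": 0.68, "z": 0.04, "rx": 0, "ry": 0, "rz": 0, "claw": 90}
    - {"x": 0.19, "y": 0.68, "z": 0.04, "rx": 0, "ry": 0, "rz": 0, "claw": 90}
    - {"x": 0.19, "y": 0.68, "z": 0.04, "rx": 0, "ry": 0, "rz": 0, "claw": 90}
    - {"x": 0.19, "y": 0.68, "z": 0.04, "rx": 0, "ry": 0, "rz": 0, "claw": 90}
    - {"x": 0.19, "y": 0.68, "z": 0.04, "rx": 0, "ry": 0, "rz": 0, "claw": 90}
    - {"x": 0.19, "y": 0.68, "z": 0.04, "rx": 0, "ry": 0, "rz": 0, "claw": 90}
    - {"x": 0.19, "y": 0.68, "z": 0.04, "rx": 0, "ry": 0, "rz": 0, "claw": 90}
    - {"x": 0.19, "y": 0.68, "z": 0.04, "rx": 0, "ry": 0, "rz": 0, "claw": 90}
    - {"x": 0.19, "y": 0.68, "z": 0.04, "rx": 0, "ry": 0, "rz": 0, "claw": 90}
    - {"x": 0.19, "y": 0.68, "z": 0.04, "rx": 0, "ry": 0, "rz": 0, "claw": 90}
  squeeze: 25

```text
t: 0.93
tool_pos: [0.3584, -0.196, 0.2529]
orientation: [-3.059, -0.711, -0.002]
force: [-0.2, 0.0, -0.5]
opening: 0.0599
gripper_force: 0.0
```

Request:
arm_command:
  targets:
    - {"x": 0.32, "y": 0.508, "z": -0.1, "rx": 0, "ry": 0, "rz": 0, "claw": 90}
    - {"x": 0.32, "y": 0.508, "z": -0.1, "rx": 0, "ry": 0, "rz": 0, "claw": 90}
    - {"x": 0.32, "y": 0.508, "z": -0.1, "rx": 0, "ry": 0, "rz": 0, "claw": 90}
    - {"x": 0.32, "y": 0.508, "z": -0.1, "rx": 0, "ry": 0, "rz": 0, "claw": 90}
    - {"x": 0.32, "y": 0.508, "z": -0.1, "rx": 0, "ry": 0, "rz": 0, "claw": 90}
    - {"x": 0.32, "y": 0.508, "z": -0.1, "rx": 0, "ry": 0, "rz": 0, "claw": 90}
    - {"x": 0.32, "y": 0.508, "z": -0.1, "rx": 0, "ry": 0, "rz": 0, "claw": 90}
    - {"x": 0.32, "y": 0.508, "z": -0.18, "rx": 0, "ry": 0, "rz": 0, "claw": 90}
    - {"x": 0.32, "y": 0.508, "z": -0.18, "rx": 0, "ry": 0, "rz": 0, "claw": 90}
    - {"x": 0.32, "y": 0.508, "z": -0.18, "rx": 0, "ry": 0, "rz": 0, "claw": 90}

```text
t: 1.77
tool_pos: [0.5153, 0.0546, 0.1592]
orientation: [-3.06, -0.707, 0.011]
force: [-0.1, 0.4, 1.1]
opening: 0.0603
gripper_force: 0.0
```

```bash
python3 - <<'E'
from h import *
p,d=robot.read_camera("side");s=robot.read_state();print(s["t"],s["tool_pos"],s["force"])
cv2.imwrite("pics/s1.png",cv2.resize(p[180:330,170:350,::-1],(720,600),interpolation=cv2.INTER_CUBIC))
E
```

```text
1.8167 [0.51647042 0.05384125 0.16151394] [-0.32603964  0.05475775 -0.14793586]
```

View pics/s1.png

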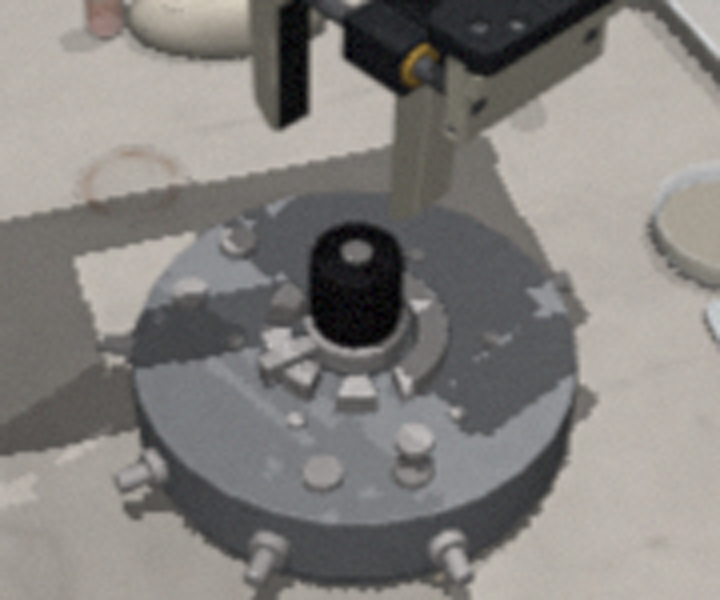

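The view shows the gripper centred over the knob: fingertips at (280,120) and (405,210), the knob at (356,250) and the magnet at (415,450), well clear of both fingers. Descending and gripping now.

Request:
arm_command:
  targets:
    - {"x": 0, "y": 0, "z": -0.05, "rx": 0, "ry": 0, "rz": 0, "claw": 90}
    - {"x": 0, "y": 0, "z": -0.1, "rx": 0, "ry": 0, "rz": 0, "claw": 90}
    - {"x": 0, "y": 0, "z": -0.14, "rx": 0, "ry": 0, "rz": 0, "claw": 90}
    - {"x": 0, "y": 0, "z": -0.168, "rx": 0, "ry": 0, "rz": 0, "claw": 90}
    - {"x": 0, "y": 0, "z": -0.168, "rx": 0, "ry": 0, "rz": 0, "claw": 90}
    - {"x": 0, "y": 0, "z": -0.168, "rx": 0, "ry": 0, "rz": 0, "claw": 90}

```text
t: 2.32
tool_pos: [0.5179, 0.0532, 0.0799]
orientation: [3.062, 0.702, 0.001]
force: [0.2, -0.2, 0.7]
opening: 0.0599
gripper_force: 0.0
```

Request:
arm_command:
  targets:
    - {"x": 0, "y": 0, "z": 0, "rx": 0, "ry": 0, "rz": 0, "claw": 140}
    - {"x": 0, "y": 0, "z": 0, "rx": 0, "ry": 0, "rz": 0, "claw": 170}
    - {"x": 0, "y": 0, "z": 0, "rx": 0, "ry": 0, "rz": 0, "claw": 170}
    - {"x": 0, "y": 0, "z": 0, "rx": 0, "ry": 0, "rz": 0, "claw": 170}
    - {"x": 0, "y": 0, "z": 0, "rx": 0, "ry": 0, "rz": 0, "claw": 170}
    - {"x": 0, "y": 0, "z": 0, "rx": 0, "ry": 0, "rz": 0, "claw": 170}
  squeeze: 20

```text
t: 2.82
tool_pos: [0.5189, 0.0536, 0.0801]
orientation: [3.059, 0.705, 0.004]
force: [1.1, -4.7, 4.0]
opening: 0.0364
gripper_force: 20.0
```

Request:
arm_command:
  targets:
    - {"x": 0.0005, "y": -0.001, "z": 0.004, "rx": 0, "ry": 0, "rz": 0, "claw": 170}
    - {"x": 0.0005, "y": -0.001, "z": 0.008, "rx": 0, "ry": 0, "rz": 0, "claw": 170}
    - {"x": 0.0005, "y": -0.001, "z": 0.012, "rx": 0, "ry": 0, "rz": 0, "claw": 170}
    - {"x": 0.0005, "y": -0.001, "z": 0.012, "rx": 0, "ry": 0, "rz": 0, "claw": 170}
    - {"x": 0.0005, "y": -0.001, "z": 0.012, "rx": 0, "ry": 0, "rz": 0, "claw": 170}

```text
t: 3.23
tool_pos: [0.5187, 0.0534, 0.0849]
orientation: [3.06, 0.705, 0.003]
force: [6.1, -3.5, -5.3]
opening: 0.0362
gripper_force: 20.0
```

Request:
arm_command:
  targets:
    - {"x": 0, "y": 0, "z": 0.004, "rx": 0, "ry": 0, "rz": 0, "claw": 170}
    - {"x": 0, "y": 0, "z": 0.008, "rx": 0, "ry": 0, "rz": 0, "claw": 170}
    - {"x": 0, "y": 0, "z": 0.012, "rx": 0, "ry": 0, "rz": 0, "claw": 170}
    - {"x": 0, "y": 0, "z": 0.012, "rx": 0, "ry": 0, "rz": 0, "claw": 170}
    - {"x": 0, "y": 0, "z": 0.012, "rx": 0, "ry": 0, "rz": 0, "claw": 170}

```text
t: 3.65
tool_pos: [0.5187, 0.0534, 0.0908]
orientation: [3.06, 0.705, 0.003]
force: [6.4, -2.5, -5.9]
opening: 0.0364
gripper_force: 20.0
```

```bash
python3 - <<'E'
from h import *
p,d=robot.read_camera("side");s=robot.read_state();print(s["t"],s["tool_pos"],s["force"],s["wrist_torque"],s["opening"])
cv2.imwrite("pics/s2.png",cv2.resize(p[215:335,187:331,::-1],(720,600),interpolation=cv2.INTER_CUBIC))
E
```

```text
3.7 [0.51865482 0.05341096 0.09072316] [ 6.90937358 -3.31491856 -6.76587667] [-0.5694274  -1.1248215  -0.00121899] 0.03624719760786256
```

View pics/s2.png

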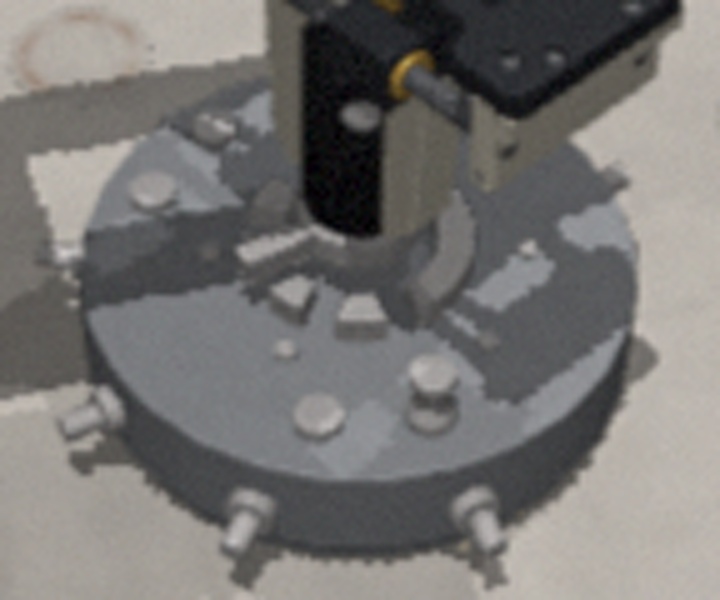

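The pointer arm is now raised clear of the crown, with its tip at (245,252), lifted about 11 mm. I'll centre slightly to relieve the side load and turn.

Request:
arm_command:
  targets:
    - {"x": 0.001, "y": -0.0004, "z": 0, "rx": 0, "ry": 0, "rz": 0, "claw": 170}
    - {"x": 0.001, "y": -0.0004, "z": 0, "rx": 0, "ry": 0, "rz": 0.044, "claw": 170}
    - {"x": 0.001, "y": -0.0004, "z": 0, "rx": 0, "ry": 0, "rz": 0.088, "claw": 170}
    - {"x": 0.001, "y": -0.0004, "z": 0, "rx": 0, "ry": 0, "rz": 0.132, "claw": 170}
    - {"x": 0.001, "y": -0.0004, "z": 0, "rx": 0, "ry": 0, "rz": 0.175, "claw": 170}
    - {"x": 0.001, "y": -0.0004, "z": 0, "rx": 0, "ry": 0, "rz": 0.175, "claw": 170}

```text
t: 4.2
tool_pos: [0.5186, 0.0535, 0.0904]
orientation: [2.888, 1.234, 0.001]
force: [3.7, -2.5, -7.6]
opening: 0.0363
gripper_force: 20.0
```

Smooth so far: 20° turned with low forces. Continuing.

Request:
arm_command:
  targets:
    - {"x": 0.0004, "y": -0.0004, "z": 0, "rx": 0, "ry": 0, "rz": 0.052, "claw": 170}
    - {"x": 0.0004, "y": -0.0004, "z": 0, "rx": 0, "ry": 0, "rz": 0.105, "claw": 170}
    - {"x": 0.0004, "y": -0.0004, "z": 0, "rx": 0, "ry": 0, "rz": 0.157, "claw": 170}
    - {"x": 0.0004, "y": -0.0004, "z": 0, "rx": 0, "ry": 0, "rz": 0.21, "claw": 170}
    - {"x": 0.0004, "y": -0.0004, "z": 0, "rx": 0, "ry": 0, "rz": 0.262, "claw": 170}
    - {"x": 0.0004, "y": -0.0004, "z": 0, "rx": 0, "ry": 0, "rz": 0.314, "claw": 170}
    - {"x": 0.0004, "y": -0.0004, "z": 0, "rx": 0, "ry": 0, "rz": 0.367, "claw": 170}
    - {"x": 0.0004, "y": -0.0004, "z": 0, "rx": 0, "ry": 0, "rz": 0.419, "claw": 170}
    - {"x": 0.0004, "y": -0.0004, "z": 0, "rx": 0, "ry": 0, "rz": 0.472, "claw": 170}
    - {"x": 0.0004, "y": -0.0004, "z": 0, "rx": 0, "ry": 0, "rz": 0.523, "claw": 170}

```text
t: 5.03
tool_pos: [0.5182, 0.0534, 0.0901]
orientation: [-1.888, -2.511, 0.001]
force: [3.3, -1.6, -7.6]
opening: 0.0361
gripper_force: 20.0
```

Request:
arm_command:
  targets:
    - {"x": 0, "y": 0, "z": 0, "rx": 0, "ry": 0, "rz": 0, "claw": 170}
    - {"x": 0, "y": 0, "z": 0, "rx": 0, "ry": 0, "rz": 0, "claw": 170}

```text
t: 5.2
tool_pos: [0.5182, 0.0535, 0.0902]
orientation: [-1.897, -2.504, 0.001]
force: [2.3, -2.4, -7.4]
opening: 0.0363
gripper_force: 20.0
```

```bash
python3 - <<'E'
from h import *
p,d=robot.read_camera("side");s=robot.read_state();print(s["t"],s["tool_pos"],s["force"],s["wrist_torque"],s["opening"])
R=cv2.Rodrigues(s["orientation"])[0];print(np.degrees(np.arctan2(R[1,0],R[0,0]))-25.9)
cv2.imwrite("pics/s3.png",cv2.resize(p[240:320,200:310,::-1],(770,560),interpolation=cv2.INTER_CUBIC))
E
```

```text
5.25 [0.51815988 0.05344262 0.09023565] [ 2.37148139 -2.46389888 -7.32544417] [-0.38511298 -0.51361346 -0.01575248] 0.036564717103451015
79.77685755619382
```

View pics/s3.png

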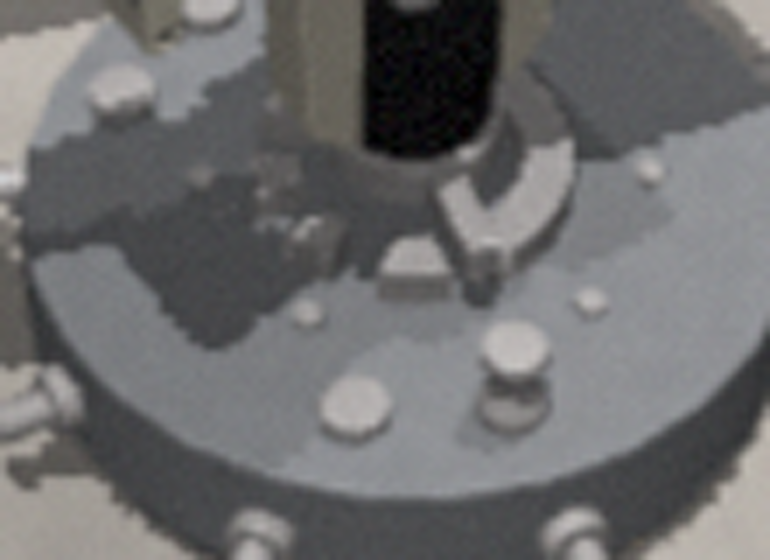

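The pointer tip is at crop (488,252), which lines up with the gap right of the block at (415,265), just left of the magnet. I'll lower gently and feel for the notch.

Request:
arm_command:
  targets:
    - {"x": 0, "y": 0, "z": -0.002, "rx": 0, "ry": 0, "rz": 0, "claw": 170}
    - {"x": 0, "y": 0, "z": -0.004, "rx": 0, "ry": 0, "rz": 0, "claw": 170}
    - {"x": 0, "y": 0, "z": -0.005, "rx": 0, "ry": 0, "rz": 0, "claw": 170}
    - {"x": 0, "y": 0, "z": -0.006, "rx": 0, "ry": 0, "rz": 0, "claw": 170}
    - {"x": 0, "y": 0, "z": -0.006, "rx": 0, "ry": 0, "rz": 0, "claw": 170}
    - {"x": 0, "y": 0, "z": -0.006, "rx": 0, "ry": 0, "rz": 0, "claw": 170}

```text
t: 5.75
tool_pos: [0.5182, 0.0535, 0.0874]
orientation: [-1.892, -2.507, 0.001]
force: [1.0, -3.0, -6.9]
opening: 0.0363
gripper_force: 20.0
```

Request:
arm_command:
  targets:
    - {"x": 0, "y": 0, "z": -0.002, "rx": 0, "ry": 0, "rz": 0, "claw": 170}
    - {"x": 0, "y": 0, "z": -0.004, "rx": 0, "ry": 0, "rz": 0, "claw": 170}
    - {"x": 0, "y": 0, "z": -0.004, "rx": 0, "ry": 0, "rz": 0, "claw": 170}
    - {"x": 0, "y": 0, "z": -0.004, "rx": 0, "ry": 0, "rz": 0, "claw": 170}

```text
t: 6.08
tool_pos: [0.5182, 0.0535, 0.0854]
orientation: [-1.892, -2.508, 0.001]
force: [-0.6, -3.4, -7.0]
opening: 0.0365
gripper_force: 20.0
```

Force is still about -7 N at roughly 5 mm lift, so the arm is in the notch. Lowering on.

Request:
arm_command:
  targets:
    - {"x": 0, "y": 0, "z": -0.002, "rx": 0, "ry": 0, "rz": 0, "claw": 170}
    - {"x": 0, "y": 0, "z": -0.004, "rx": 0, "ry": 0, "rz": 0, "claw": 170}
    - {"x": 0, "y": 0, "z": -0.006, "rx": 0, "ry": 0, "rz": 0, "claw": 170}
    - {"x": 0, "y": 0, "z": -0.007, "rx": 0, "ry": 0, "rz": 0, "claw": 170}
    - {"x": 0, "y": 0, "z": -0.007, "rx": 0, "ry": 0, "rz": 0, "claw": 170}

```text
t: 6.5
tool_pos: [0.5183, 0.0535, 0.0819]
orientation: [-1.892, -2.508, 0.0]
force: [-0.9, -3.9, -5.5]
opening: 0.0362
gripper_force: 20.0
```

Request:
arm_command:
  targets:
    - {"x": 0, "y": 0, "z": -0.0015, "rx": 0, "ry": 0, "rz": 0, "claw": 170}
    - {"x": 0, "y": 0, "z": -0.003, "rx": 0, "ry": 0, "rz": 0, "claw": 170}
    - {"x": 0, "y": 0, "z": -0.003, "rx": 0, "ry": 0, "rz": 0, "claw": 170}
    - {"x": 0, "y": 0, "z": -0.003, "rx": 0, "ry": 0, "rz": 0, "claw": 90}
    - {"x": 0, "y": 0, "z": -0.003, "rx": 0, "ry": 0, "rz": 0, "claw": 90}
    - {"x": 0, "y": 0, "z": -0.003, "rx": 0, "ry": 0, "rz": 0, "claw": 90}
    - {"x": 0, "y": 0, "z": -0.003, "rx": 0, "ry": 0, "rz": 0, "claw": 90}
    - {"x": 0, "y": 0, "z": -0.003, "rx": 0, "ry": 0, "rz": 0, "claw": 90}
    - {"x": 0, "y": 0, "z": -0.003, "rx": 0, "ry": 0, "rz": 0, "claw": 90}

```text
t: 7.25
tool_pos: [0.5188, 0.0537, 0.081]
orientation: [1.892, 2.508, 0.001]
force: [0.2, -0.1, 0.6]
opening: 0.0597
gripper_force: 0.0
```

Request:
arm_command:
  targets:
    - {"x": 0, "y": 0, "z": 0.05, "rx": 0, "ry": 0, "rz": 0, "claw": 90}
    - {"x": 0, "y": 0, "z": 0.12, "rx": 0, "ry": 0, "rz": 0, "claw": 90}
    - {"x": 0, "y": 0, "z": 0.2, "rx": 0, "ry": 0, "rz": 0, "claw": 90}
    - {"x": 0, "y": 0, "z": 0.28, "rx": 0, "ry": 0, "rz": 0, "claw": 90}
    - {"x": 0, "y": 0, "z": 0.3, "rx": 0, "ry": 0, "rz": 0, "claw": 90}
    - {"x": 0, "y": 0, "z": 0.3, "rx": 0, "ry": 0, "rz": 0, "claw": 90}

```text
t: 7.75
tool_pos: [0.5211, 0.0537, 0.2359]
orientation: [1.888, 2.502, 0.009]
force: [0.1, 0.7, 0.5]
opening: 0.0601
gripper_force: 0.0
```

```bash
python3 - <<'E'
from h import *
p,d=robot.read_camera("side");s=robot.read_state();print(s["t"],s["tool_pos"],s["force"],s["opening"])
P=cloud(robot.get_calibration("side"),d);m=(d>0)&(abs(P[...,0]-.518)<.012)&(abs(P[...,1]-.052)<.012)&(P[...,2]>.085)&(P[...,2]<.125)
print("knob top z",np.percentile(P[m][:,2],[50,90]), "before .0995-.100 max")
cv2.imwrite("pics/s4.png",cv2.resize(p[225:325,195:325,::-1],(728,560),interpolation=cv2.INTER_CUBIC))
a=np.load("side0.npz")["d"];P=cloud(robot.get_calibration("side"),a);m=(a>0)&(abs(P[...,0]-.518)<.012)&(abs(P[...,1]-.052)<.012)&(P[...,2]>.085)&(P[...,2]<.125)
print("before",np.percentile(P[m][:,2],[50,90]))
E
```

```text
7.8 [0.51981894 0.05362483 0.23283129] [ 0.44554551 -0.16040129 -0.494445  ] 0.06002333123610538
knob top z [0.09789163 0.09927805] before .0995-.100 max
before [0.09802952 0.09928366]
```

View pics/s4.png

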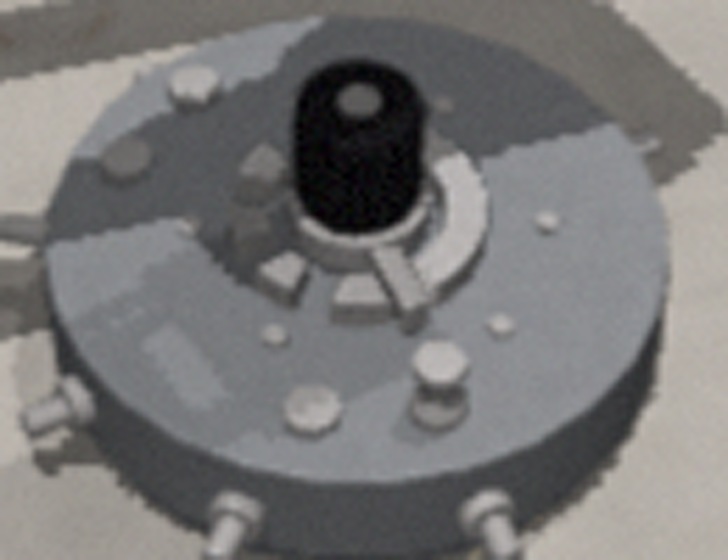

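The pointer (tip at about (412,298)) sits down in the notch nearest the tall magnet at (440,360). The knob top is back at its starting height (0.0979 m now, 0.0980 m before), so it is fully home. The gripper is clear, so I'm handing in.

```bash
python3 -c "
from plant import robot
print(robot.close_job())"
```

```text
the job is handed in; nothing more can be done
None
```

The selector is fully home in the notch nearest the tall magnet (about 80° from the front notch). The gripper is clear, it never went near the dish, vial or stopper, and the job was handed in at about 7.8 s.

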